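Open the tight sauce jar in its bench holder

ROBOT

A 7-joint arm with a two-finger parallel gripper is mounted at the origin on the work surface. World frame = base frame: x ahead of the robot, y to its left, z up, the work surface at z = 0. Lengths are in m, angles in rad, forces in N, time in s.
With the tool pointing down it reaches from about 0.4 to 0.85 m from the base axis. Payload 10.4 kg.
Tool frame: the origin (TCP) lies midway between the tips of the shut fingers; the grasp point (between the pads) lies 19 mm behind it; z points along the fingers, y is the line along which they close (so a half turn about z gives the same grasp; the last joint's range is limited). The gripper opens to 87 mm and grips with 3 to 60 N. Pads are 19 mm wide; open, the fingers measure 117 mm over their backs; the gripper's body (75 mm by 190 mm) begins 51 mm behind the grasp point.
Start: joints at [-0.023, 0.332, -0.065, 1.46, 0.022, 1.35, -0.088], TCP at [0.625, 0, 0.223] pointing down, gripper open.
Joint ranges: [-2.6, 2.6], [-0.5, 2.12], [-1.47, 1.34], [0.16, 2.42], [-1.27, 4.41], [0.06, 2.06], [-2.6, 2.6]. Speed limits (rad/s): [2.22, 2.22, 2.79, 2.79, 3.14, 3.14, 3.14].

INTERFACE

Orientations are given as a unit quaternion [x, y, z, w].
In Python, from bench import r gives the robot as it stands.
- The arm moves only by the tool arm_command, never from a script. Its argument "moves" is one flat list of numbers, 4 for each row, row after row: the shift along the tool's x, y, z in cm, then the turn about the tool's z in degrees. A call has 1 to 12 rows; each row shifts and turns the commanded pose from where the row before left it, along the tool's axes as they then stand; what a row does not reach is not made up. A row lasts 1/12 s, in which the tool goes at most 41.7 mm and 7.16 degrees, less where a joint would pass 70% of its speed; a pose out of reach is approached as far as the arm can. A call with a gripper value outside its range is refused whole. "fingers" is the opening in per cent of the stroke, from 0 (shut) to 100 (fully open), set as the call begins (left out, the last holds). The fingers move at their own pace and stop on an object; "squeeze" is the grip in N (left out, the last holds). Time passes only in rows, so rows that do not move let the fingers close. It gives the time, the measured TCP pose, the force, the opening and the grip force at its end, in the units of the state.
- r.read_state(): the state, without advancing time (a new reading comes with each control period).
- r.camera(name): name is "scene" or "side" or "wrist"; returns the picture (400x640x3 uint8, red, green, blue); there is no depth.
- r.camera_info(name): a dict with "fx", "fy", "cx", "cy" (pixels), "k1" (the pictures are not rectified: a ray, as slopes to the right and down, at radius r is drawn at 1 + k1 r^2 times it, then the intrinsics apply), "origin" and "attitude" of the camera in the world. Camera axes: x right, y up, looking along -z (the intrinsics and any distortion apply to the point x, -y, -z); pixel columns grow to the right and rows downward; lengths in m; the calibration is good to about 2 mm. A picture is of the moment at which its call begins: read the wrist's pose just before it. camera_info takes no time and is no camera call; for the wrist camera it gives the pose at the moment of the call.
- r.close_job(): hands the job in; it is judged then, once.
The state is a dict: "time": time; "joint_positions": joint angles; "joint_vel": joint speeds; "joint_torque": joint torques, N m; "ee_pos": TCP position; "eef_rot": TCP orientation; "ft_force": force on the tool from outside, world axes, zero at the start; "torque": the same for the moment, N m; "width": finger opening in m; "grip_force": force on a finger pad.
Only numpy, scipy, OpenCV 4.12 (cv2) and the standard library are available. Lean on these libraries where they do the work, as an engineer would, in place of code of your own. Each camera call takes 0.05 s, during which the arm holds its last target. There are 200 camera calls.

TASK

Stand the red-lidded sauce jar, still closed, fully down in the empty square jar holder on the bench, which keeps it from turning; set it down, do not drop it. Then unscrew its tight lid anticlockwise, stop turning as soon as the threads let go, and lift the lid straight off. Finish while still holding the lid in the gripper, level and centred just above the jar's mouth, a finger's width clear of the rim; the jar stays down in the holder and everything else is left where it stands.

Things in the scene. Friction and masses are not known exactly. Their poses are not given: they have to be found in the camera images.
- jar: Square amber glass jar with a red-banded paper label, 66 x 66 mm in plan, glass shoulder 92 mm and rim 112 mm above its base, about 0.45 to 0.7 kg, with the red lid screwed on (total height 116 mm). Upright and loose. Origin: centre of its underside; z up, x and y square to its flat sides. It can be carried by its closed lid.
- lid: Red steel twist-off lid of that jar, 62 mm across, 18 mm high; grip its skirt between two opposite sides, at any angle. Closed, its lower edge is 6 mm above the glass shoulder and its top 116 mm above the jar's base. Origin: centre of the skirt's lower edge; z up; x towards the white bar on its top. Three lugs inside it sit under three short sloping threads on the neck.
- lid_top (a point): Centre of the lid's top face, 18 mm above the lid's origin.
- lid_mark (a point): Outer end of the white bar on the lid's top, 25 mm from the lid's axis along its x; closed, it lies along the jar's +x. The sprung liner makes the lid tight: 0.3 to 0.5 N m to turn. It is free 0.82 rad (47 degrees) anticlockwise, seen from above, of the jar, having risen 1 mm; from there to about 1.7 rad it lifts straight off, then the lugs meet the next threads.
- jar_mouth (a point): Centre of the jar's rim, 112 mm above the jar's origin. The neck is 49 mm across (55 mm over the threads). When closed, the lid's lower edge lies 14 mm below this point.
- holder: The empty one of two alike stainless square jar holders screwed to the bench: base plate 112 x 112 x 4 mm, square socket 71 mm wide inside (66 mm jar), walls 44 mm above the bench with outward-flared lips to 53 mm, about 81 mm wide at the lips. Fixed. Origin: centre of its underside; z up, x and y square to its walls. A seated jar's base is 4 mm above it; all four quarter turns fit, with 4 degrees of play.
- holder_other: The other holder, fixed, same shape; it already holds the green-lidded jar.
- jar_green: Bystander: the same kind of jar with a green lid, 116 mm tall, standing in the other holder. Origin: centre of its underside.
- portion_cups: Bystander: stack of white portion cups, 54 mm across, 54 mm tall. Origin: centre of its underside.
- squeeze_bottle: Bystander: yellow squeeze bottle, 62 mm across, 200 mm tall. Origin: centre of its underside.
- shaker: Bystander: aluminium shaker with a handle along its x, 72 mm across, 100 mm tall. Origin: centre of its underside.
- kraft_box: Bystander: open brown kraft take-out box, about 140 x 170 mm, 105 mm tall with its flaps. Origin: centre of its underside.
- bench_scraper: Bystander: steel bench scraper with a black grip, lying flat, 150 mm wide, 17 mm tall. Origin: centre of its underside.

How it is judged:
On the way, in this order (a step that is already met when the one before it is completed fails the run):
1. the jar stands fully down in the empty holder with its lid still tight (z of jar in the frame of holder below 0.01 m and horizontal distance between jar and holder below 0.006 m and angle between jar's own z axis and vertical below 0.06 rad and angle between the x axis of lid and the x axis of jar, either way round below 0.25 rad and z of lid in the frame of jar below 0.101 m), for 0.2 s.
2. the lid is turned anticlockwise until its threads are free, still on the mouth, while the holder braces the jar (z of jar in the frame of holder below 0.01 m and horizontal distance between jar and holder below 0.006 m and angle between jar's own z axis and vertical below 0.06 rad and y of lid_mark in the frame of jar above 0.0165 m and z of lid in the frame of jar below 0.112 m), for 0.02 s.
At the end, for the whole second after the job is handed in: The jar is at rest in the holder (within 6 mm of its seat and centre, upright within 0.06 rad); the gripper alone holds the lid still, its lower edge 3 to 35 mm above the rim, centred within 15 mm, level within 0.2 rad, turned about 40 to 115 degrees anticlockwise (z of jar in the frame of holder below 0.01 m and horizontal distance between jar and holder below 0.006 m and angle between jar's own z axis and vertical below 0.06 rad and linear speed of each of jar, lid below 0.03 m/s and z of lid in the frame of jar_mouth between 0.003 and 0.035 m and horizontal distance between lid and jar_mouth below 0.015 m and angle between lid's own z axis and vertical below 0.2 rad and y of lid_mark in the frame of jar above 0.0145 m and x of lid_mark in the frame of jar above -0.0125 m and contact force between the fingers and lid above 1 N and contact force between each of lid, the fingers and jar below 0.1 N); the arm keeps its last pose, push and grip.
It fails at once if the jar is dropped (linear speed of jar above 0.4 m/s and contact force between the fingers and jar below 0.05 N and contact force between the fingers and lid below 0.05 N).
It fails at once if the jar is tipped over (angle between jar's own z axis and vertical above 0.5 rad).
It fails at once if something else on the bench is shifted or knocked over (distance of any of jar_green, portion_cups, squeeze_bottle, shaker, kraft_box, bench_scraper from where it was at the start of the episode above 0.025 m or angle between any of jar_green, portion_cups, squeeze_bottle, shaker, kraft_box, bench_scraper's own z axis and vertical above 0.3 rad).
It also fails if it takes over 45 s, if anything falls off the work surface, if the arm or the gripper's body presses on something with over 40 N, if the wrist force passes 120 N, or if a joint passes its speed limit or range.

## Working session

There is one attempt and no reset: what is moved stays moved. The work goes in short steps, Python scripts to look and compute and a tool call to move; the robot and the scene stay as the last step left them, time stands still between calls to the robot, and variables do not carry over. Pictures are saved under pics/ and viewed, at most 10 in all, crops included, and the job is handed in when it is done.

Besides the shell and the picture viewer there is one more tool, called after ">>>" as a command line: name --argument value ..., lists and objects as JSON in quotes. arm_command: Moves the arm, as the interface text tells. Its arguments: {"type":"object","properties":{"moves":{"type":"array"},"fingers":{"type":"number"},"squeeze":{"type":"number"}},"required":["moves"]}

```bash
mkdir -p pics
cat > h.py <<'E'
import numpy as np,cv2
from scipy.spatial.transform import Rotation as R
from bench import r
def att(ci):
    a=np.array(ci["attitude"],float)
    return R.from_quat(a).as_matrix() if a.size==4 else a.reshape(3,3)
def ray(ci,u,v):
    x,y=(u-ci["cx"])/ci["fx"],(v-ci["cy"])/ci["fy"]
    a,b=x,y
    for _ in range(20):
        s=1+ci["k1"]*(a*a+b*b); a,b=x/s,y/s
    return np.array(ci["origin"]),att(ci)@np.array([a,-b,-1.])
def onz(ci,u,v,z):
    o,d=ray(ci,u,v); return o+d*(z-o[2])/d[2]
def proj(ci,p):
    q=att(ci).T@(np.array(p)-np.array(ci["origin"])); a,b=q[0]/-q[2],-q[1]/-q[2]
    s=1+ci["k1"]*(a*a+b*b); return ci["cx"]+ci["fx"]*a*s, ci["cy"]+ci["fy"]*b*s
def snap(name,f):
    ci=r.camera_info(name); im=r.camera(name); cv2.imwrite(f"pics/{f}.png",im[:,:,::-1]); return ci,im
E
python3 - <<'E'
from h import *
for n in("scene","side","wrist"):
    ci,im=snap(n,n+"0"); print(n,ci)
a=[cv2.imread(f"pics/{n}0.png") for n in("scene","side","wrist")]
print(r.read_state())
E
```

```text
scene {'fx': 419.7873164336345, 'fy': 419.7873164336345, 'cx': 320.10735695547004, 'cy': 193.54712803662312, 'k1': -0.11286935709534993, 'origin': array([1.15389999, 0.4499282 , 0.79343586]), 'attitude': array([0.17690514, 0.35591906, 0.82817258, 0.39516626])}
side {'fx': 367.0149999467899, 'fy': 367.0149999467899, 'cx': 316.6177105067538, 'cy': 200.82491723242396, 'k1': -0.022342208441789847, 'origin': array([0.43155615, 0.74140942, 0.80201677]), 'attitude': array([-0.03375003,  0.40594843,  0.90956881, -0.08216686])}
wrist {'fx': 350.2417716267114, 'fy': 350.2417716267114, 'cx': 316.1806951019884, 'cy': 205.16187228522728, 'k1': -0.07520558290349239, 'origin': array([0.62507424, 0.07949668, 0.38421528]), 'attitude': array([-1.48058247e-01,  6.79897136e-04,  4.32847095e-04,  9.88978314e-01])}
{'time': 0.15, 'joint_positions': array([-0.02262143,  0.33271952, -0.06471469,  1.46072734,  0.02160521,
        1.34989778, -0.08854298]), 'joint_vel': array([ 0.00046298,  0.00066984, -0.00105789, -0.00353327,  0.0006633 ,
       -0.00180301, -0.00115811]), 'joint_torque': array([ 1.82067095e-03, -6.23630190e+01,  2.54254905e-02, -3.90143681e+01,
       -6.11935230e-02,  3.71907104e-02, -1.53469024e-06]), 'ee_pos': array([6.24715919e-01, 2.06492822e-05, 2.21951281e-01]), 'eef_rot': array([ 7.07103165e-01,  7.07110200e-01, -3.89085756e-04, -3.57223743e-04]), 'ft_force': array([ 1.18126045,  0.56473356, -0.49589877]), 'torque': array([-0.00884036,  0.01682599, -0.02628676]), 'grip_force': 0.0, 'width': 0.08709435778576728}
```

View pics/scene0.png

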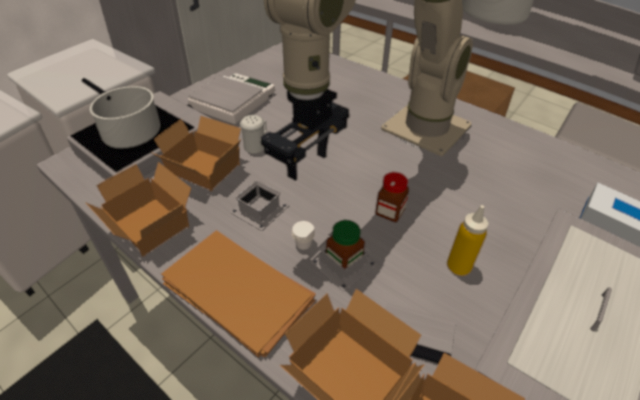

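View pics/side0.png

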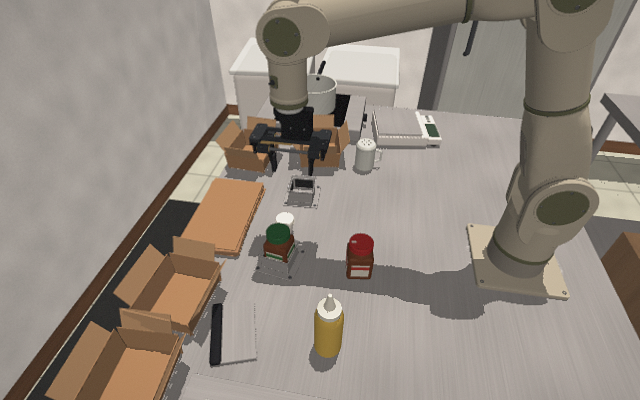

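The scene view shows the red-lidded jar at about (396,190), the empty holder at (258,203) and the green jar at (346,240). The side view shows the red lid at (360,243), the empty holder at (302,190) and the white cups at (285,222).

Run:
```python
from h import *
import cv2
s=cv2.imread("pics/scene0.png");d=cv2.imread("pics/side0.png");w=cv2.imread("pics/wrist0.png")
def crop(im,x,y,a=40,b=30):
    return cv2.resize(im[y-b:y+b,x-a:x+a],(400,300),interpolation=cv2.INTER_CUBIC)
out=np.vstack([np.hstack([crop(s,258,203),crop(d,302,190)]),np.hstack([cv2.resize(w,(400,300)),crop(d,360,253)])])
cv2.imwrite("pics/comp0.png",out)
L={}
for n,im,roi in(("scene",s,(370,420,165,225)),("side",d,(335,385,225,285))):
    ci=r.camera_info(n)
    hsv=cv2.cvtColor(im,cv2.COLOR_BGR2HSV); m=((hsv[...,0]<6)|(hsv[...,0]>174))&(hsv[...,1]>190)&(hsv[...,2]>70)
    k=np.zeros_like(m);k[roi[2]:roi[3],roi[0]:roi[1]]=1;m&=k
    nn,lab,st,ce=cv2.connectedComponentsWithStats(m.astype(np.uint8))
    for i in range(1,nn):
        if st[i,4]>20: print(n,st[i],ce[i],onz(ci,*ce[i],.107))
```

```text
scene [384 173  23  20 361] [395.14404432 182.90027701] [0.42965902 0.11804009 0.107     ]
```

View pics/comp0.png

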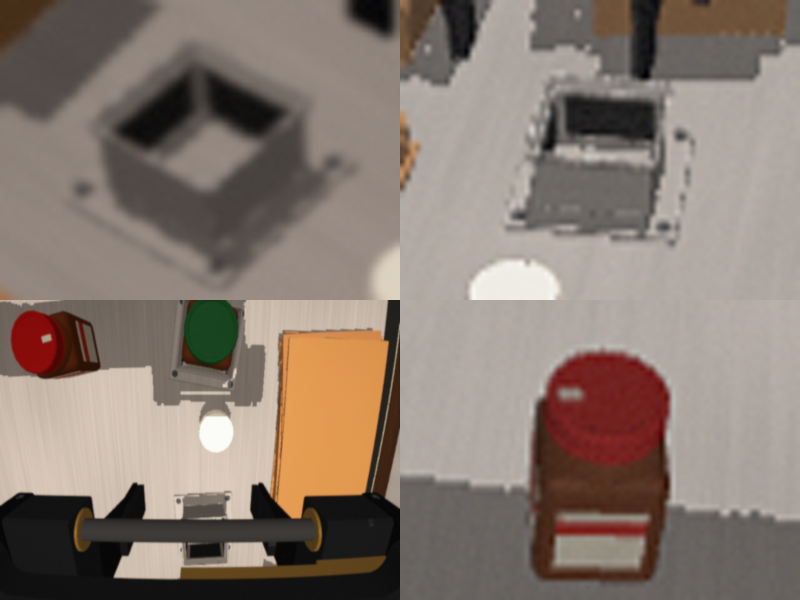

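The holder's plate corners show at side (283,206), (317,209) and (320,183), and at scene (226,211), (262,230) and (289,206). The wrist view shows the red lid at about (59,56), with its white bar at (74,51).

```bash
cat > lid.py <<'E'
from h import *
def lid(ci,im,zt,roi=None):
    hsv=cv2.cvtColor(im,cv2.COLOR_RGB2HSV)
    m=(((hsv[...,0]<8)|(hsv[...,0]>172))&(hsv[...,1]>190)&(hsv[...,2]>60)).astype(np.uint8)
    n,lab,st,ce=cv2.connectedComponentsWithStats(m)
    i=1+np.argmax(st[1:,4]); c,_=cv2.findContours((lab==i).astype(np.uint8),0,1); c=max(c,key=cv2.contourArea)
    fill=cv2.drawContours(np.zeros_like(m),[cv2.convexHull(c)],-1,1,-1)
    w=(fill>0)&(hsv[...,1]<110)&(hsv[...,2]>120)
    ys,xs=np.nonzero(w); q=cv2.convexHull(c)[:,0,:]
    P=np.array([onz(ci,u,v,zt)[:2] for u,v in q])
    B=onz(ci,xs.mean(),ys.mean(),zt) if len(xs) else None
    return ce[i],P,B,len(xs)
E
python3 - <<'E'
from lid import *
ci=r.camera_info("wrist"); im=cv2.imread("pics/wrist0.png")[:,:,::-1].copy()
ce,P,B,n=lid(ci,im,.116); c,rad=cv2.minEnclosingCircle(P.astype(np.float32))
print("wrist lid",ce,c,rad,B,n)
im=cv2.imread("pics/side0.png")[:,:,::-1].copy(); cs=r.camera_info("side")
print("side bar",onz(cs,357-40/5*0+0-3+1,0+0+223+ (395-300)/5,.116), "lid c",onz(cs,320+(607-400)/5,223+(393-300)/5,.116))
print("bar side",onz(cs,320+170/5,223+95/5,.116))
sc=r.camera_info("scene")
for n_,c_,pts in(("side",cs,[(283,205.6),(317,208.6),(319.6,183)]),("scene",sc,[(226,211),(262.4,230),(289,206)])):
    Q=np.array([onz(c_,u,v,.004) for u,v in pts]); print(n_,Q.round(3),(Q[0]+Q[2])/2,np.linalg.norm(np.diff(Q,axis=0),axis=1))
E
```

```text
wrist lid [60.48923679 57.2157979 ] (0.4326128363609314, 0.11282847076654434) 0.03596928343176842 [0.44463301 0.11722802 0.116     ] 128
side bar [0.44198785 0.12242626 0.116     ] lid c [0.4264091  0.11821287 0.116     ]
bar side [0.44443956 0.1228771  0.116     ]
side [[ 0.686 -0.092  0.004]
 [ 0.577 -0.098  0.004]
 [ 0.591 -0.226  0.004]] [ 0.63860077 -0.15898887  0.004     ] [0.10982677 0.12916524]
scene [[ 0.701 -0.219  0.004]
 [ 0.688 -0.097  0.004]
 [ 0.582 -0.103  0.004]] [ 0.64140496 -0.1607987   0.004     ] [0.12206114 0.10664416]
```

>>> arm_command --moves '[1, -3.3, 0, 0, 1, -3.3, 0, 0, 1, -3.3, 0, 0, 1, -3.3, 0, 0, 1, -3.3, 0, 0, 1, -3.2, 0, 0, 0, 0, 0, 0, 0, 0, 0, 0]' --fingers 100

```text
time: 0.82
ee_pos: [0.4272, 0.0604, 0.2229]
eef_rot: [0.707, 0.708, 0.0, 0.001]
ft_force: [-1.1, 0.7, -0.5]
width: 0.0875
grip_force: 0.0
```

Run:
```python
from lid import *
ci,im=snap("wrist","w1"); s=r.read_state(); print(s["ee_pos"],s["eef_rot"])
ce,P,B,n=lid(ci,im,.116); c,rad=cv2.minEnclosingCircle(P.astype(np.float32)); print(ce,c,rad,B,n)
```

```text
[0.42816385 0.05994627 0.22291035] [7.06995341e-01 7.07217901e-01 4.25010265e-04 4.98963147e-04]
[313.10407876 131.05364678] (0.42585381865501404, 0.11462423205375671) 0.03191950544714928 [0.44465844 0.11737752 0.116     ] 126
```

View pics/w1.png

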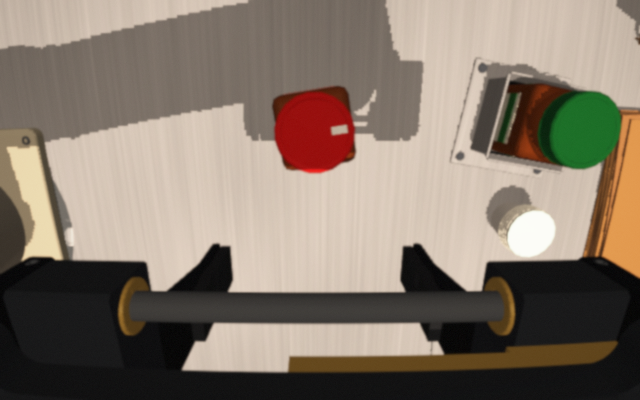

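The red lid's centre is at (313,131), with its white bar to the right at (340,130). The cast radius is 31.9 mm against a true 31 mm, and the jar's yaw is about 8.5°.

>>> arm_command --moves '[2.7, -0.1, 0, 0, 2.75, -0.1, 1, 0, 0, 0, 4, 0, 0, 0, 4, 0, 0, 0, 2.6, 0, 0, 0, 1.0, 0, 0, 0, 0, 0, 0, 0, 0, 0]'

```text
time: 1.53
ee_pos: [0.427, 0.1145, 0.0973]
eef_rot: [0.707, 0.707, 0.0, -0.0]
ft_force: [0.6, -1.1, 0.3]
width: 0.0867
grip_force: 0.0
```

>>> arm_command --moves '[0, 0, 0, 0, 0, 0, 0, 0, 0, 0, 0, 0, 0, 0, 0, 0, 0, 0, 0, 0, 0, 0, 0, 0]' --fingers 0 --squeeze 50

```text
time: 2.03
ee_pos: [0.426, 0.1146, 0.0971]
eef_rot: [0.707, 0.707, 0.0, 0.0]
ft_force: [-2.5, -0.3, 5.0]
width: 0.0611
grip_force: 50.0
```

>>> arm_command --moves '[0, 0, -2, 0, 0, 0, -4, 0, 0, 0, -4, 0, 0, 0, -2, 0, 0, 0, 0, 0, 0, 0, 0, 0]'

```text
time: 2.53
ee_pos: [0.426, 0.1144, 0.2164]
eef_rot: [0.707, 0.707, 0.0, 0.0]
ft_force: [0.2, -0.5, -6.9]
width: 0.0613
grip_force: 50.0
```

Run:
```python
from h import *
sc=r.camera_info("scene")
for p,z in(((207,187),0),((240,155),.1),((160,155),0),((253,152),0),((303,248),0),((263,150),.08)): print(p,onz(sc,*p,z))
```

```text
(207, 187) [ 6.69245596e-01 -3.35095436e-01 -1.11022302e-16]
(240, 155) [ 0.59017552 -0.2664883   0.1       ]
(160, 155) [ 0.66669757 -0.5648201   0.        ]
(253, 152) [ 0.47292548 -0.34956223  0.        ]
(303, 248) [ 6.65143931e-01  1.71111668e-02 -1.11022302e-16]
(263, 150) [ 0.51737645 -0.25379966  0.08      ]
```

>>> arm_command --moves '[-1.5, 0.9, 0, 0, -3.1, 1.9, 0, 0, -3.1, 1.9, 0, 0, -3.1, 1.9, 0, 0, -3.1, 1.9, 0, 0, -3.1, 1.9, 0, 0, -3.1, 1.9, 0, 0, -3.1, 1.9, 0, 0, -3.1, 1.9, 0, 0, -3.1, 1.9, 0, 0, -3.1, 1.9, 0, 0, -2.0, 1.3, 0, 0]'

```text
time: 3.53
ee_pos: [0.6373, -0.2341, 0.2123]
eef_rot: [0.708, 0.706, -0.002, -0.002]
ft_force: [-0.6, -0.4, -6.4]
width: 0.0616
grip_force: 50.0
```

>>> arm_command --moves '[0, 0, 0, 0, 0, 0, 0, 0, 0, 0, 0, 0]'

```text
time: 3.78
ee_pos: [0.637, -0.2294, 0.2135]
eef_rot: [0.707, 0.707, -0.001, -0.002]
ft_force: [-0.7, 0.1, -5.5]
width: 0.0615
grip_force: 50.0
```

Run:
```python
from h import *
s=r.read_state(); print(s["ee_pos"],s["eef_rot"],s["joint_positions"])
ci,im=snap("wrist","w2")
ce=proj(ci,[.638,-.155,.05]);print(ce)
cv2.imwrite("pics/w2b.png",cv2.resize(im[20:300,160:480,::-1],(640,560),interpolation=cv2.INTER_CUBIC))
```

```text
[ 0.63704845 -0.2294413   0.21354321] [ 0.70694327  0.70726651 -0.00085204 -0.00213905] [ 0.2189192   0.45332845  0.08515009  1.31819159 -0.03849049  1.37622083
  0.30357869]
(np.float64(317.87770899285584), np.float64(104.76965939001101))
```

View pics/w2b.png

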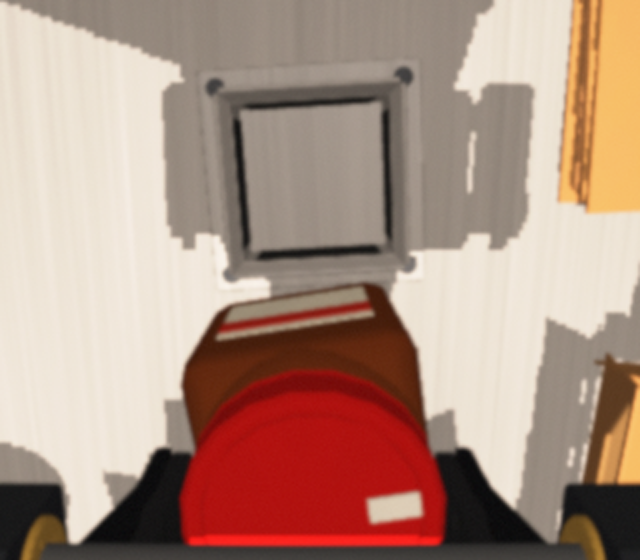

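The holder's screws are at crop pixels (214,87), (404,75), (231,275) and (409,265), at twice scale with offset (160,20). Its socket floor corners are at (239,108), (383,101), (388,246) and (250,253). The jar is held upright with its bar at the lower right.

Run:
```python
from lid import *
ci=r.camera_info("wrist")
im=cv2.imread("pics/w2.png")[:,:,::-1].copy()
def f(p,z):
    Q=np.array([onz(ci,a/2+160,b/2+20,z)[:2] for a,b in p]); e=Q[1]-Q[0]; g=Q[2]-Q[3]; s=Q[1]-Q[2]; t=Q[0]-Q[3]
    ang=lambda v:np.degrees(np.arctan2(v[1],v[0]))
    print(Q.round(4).tolist(),Q.mean(0),ang(e),ang(g),ang(s)-90,ang(t)-90,[np.linalg.norm(v).round(4) for v in(e,g,s,t)])
f([(214,87),(404,75),(409,265),(231,275)],.005)
f([(239,108),(383,101),(388,246),(250,253)],.004)
# label top/bottom edge on jar: direction, bar on lid
z=.2135+.019
f([(218,338),(372,315),(364,287),(229,318)],.15)
f([(367,500),(421,492),(424,516),(372,524)],.2325)
```

```text
[[0.5874, -0.1149], [0.6823, -0.109], [0.6882, -0.2043], [0.5933, -0.2099]] [ 0.63782668 -0.15953842] 3.514816790022502 3.379878397723865 3.5626255359990324 3.582664409931297 [np.float64(0.0951), np.float64(0.0951), np.float64(0.0954), np.float64(0.0952)]
[[0.5996, -0.125], [0.6722, -0.1215], [0.6768, -0.1944], [0.6037, -0.1983]] [ 0.63809633 -0.15979249] 2.7527601914238664 3.041182044720091 3.6197525665910746 3.1750109260063937 [np.float64(0.0727), np.float64(0.0733), np.float64(0.0731), np.float64(0.0735)]
[[0.6057, -0.2077], [0.657, -0.1997], [0.6542, -0.1903], [0.6096, -0.2008]] [ 0.6316204  -0.19963767] 8.840205408990881 13.245483550524337 -163.00988924670625 -209.70808600275302 [np.float64(0.0519), np.float64(0.0458), np.float64(0.0098), np.float64(0.0079)]
[[0.6501, -0.2248], [0.6624, -0.2228], [0.6634, -0.2289], [0.6514, -0.231]] [ 0.65683336 -0.22687699] 9.389043732961701 9.83036286663752 9.333648329230058 12.078237563870317 [np.float64(0.0125), np.float64(0.0122), np.float64(0.0062), np.float64(0.0063)]
```

The screw pitch and socket width match, so the holder is at (0.638, −0.1597) with yaw 3.5°. The jar's yaw is about 9.2°.

>>> arm_command --moves '[1, 0, 0, 1, 2, 0, 0, 2, 2, 0.1, 0, 2.7, 1.5, 0, 0.5, 0, 0.5, 0, 1.5, 0, 0, 0, 1.5, 0, 0, 0, 1, 0, 0, 0, 0, 0, 0, 0, 0, 0, 0, 0, 0, 0, 0, 0, 0, 0]'

```text
time: 4.75
ee_pos: [0.6429, -0.1611, 0.1727]
eef_rot: [0.741, 0.671, 0.0, 0.001]
ft_force: [0.1, -0.4, -5.6]
width: 0.0612
grip_force: 50.0
```

Run:
```python
from h import *
s=r.read_state(); p=s["ee_pos"];M=R.from_quat(s["eef_rot"]).as_matrix(); print(p,M.round(4),s["ft_force"])
print("tool-frame shift cm",M.T@(np.array([.638,-.1597,p[2]])-p)*100)
```

```text
[ 0.64286306 -0.16109182  0.17266876] [[ 9.95e-02  9.95e-01  1.70e-03]
 [ 9.95e-01 -9.95e-02 -4.00e-04]
 [-2.00e-04  1.70e-03 -1.00e+00]] [ 0.07126265 -0.43372956 -5.63212492]
tool-frame shift cm [ 0.09008216 -0.49774434 -0.00087876]
```

>>> arm_command --moves '[0.1, -0.5, 0, 0, 0, 0, 0, 0, 0, 0, 1.2, 0, 0, 0, 1, 0, 0, 0, 1, 0, 0, 0, 1, 0, 0, 0, 0.8, 0, 0, 0, 0.8, 0, 0, 0, 0.6, 0, 0, 0, 0, 0]'

```text
time: 5.58
ee_pos: [0.6367, -0.159, 0.1057]
eef_rot: [0.741, 0.671, -0.001, -0.001]
ft_force: [-1.0, -0.4, -5.4]
width: 0.0613
grip_force: 50.0
```

Run:
```python
from h import *
s=r.read_state(); print(s["ee_pos"],s["ft_force"],s["torque"],s["width"])
```

```text
[ 0.636745   -0.15899235  0.10571313] [-0.95564125 -0.44417001 -5.39642477] [-0.00342511  0.07499636  0.00547736] 0.06133663066357965
```

Entered the socket freely, with the weight still on the tool. Now I'll lower it the last 5 mm.

>>> arm_command --moves '[0, 0.1, 0.2, 0, 0, 0, 0.2, 0, 0, 0, 0.1, 0, 0, 0, 0, 0, 0, 0, 0, 0, 0, 0, 0, 0]'

```text
time: 6.08
ee_pos: [0.6387, -0.1593, 0.1029]
eef_rot: [0.741, 0.671, 0.0, 0.0]
ft_force: [0.3, 0.2, -7.2]
width: 0.0611
grip_force: 50.0
```

>>> arm_command --moves '[0, 0, 0.1, 0, 0, 0, 0.1, 0, 0, 0, 0, 0, 0, 0, 0, 0, 0, 0, 0, 0]'

```text
time: 6.5
ee_pos: [0.6388, -0.1594, 0.1013]
eef_rot: [0.741, 0.671, 0.0, 0.0]
ft_force: [-2.9, 0.8, 2.6]
width: 0.0608
grip_force: 50.0
```

The jar is seated: the force has gone from −6 N to +2.6 N. Next I'll unscrew it, anticlockwise being a negative tool turn, rising slightly as the threads lift the lid.

>>> arm_command --moves '[0, 0, 0, 0, 0, 0, 0, 0, 0, 0, 0, -4, 0, 0, -0.01, -5, 0, 0, -0.01, -5, 0, 0, -0.01, -5, 0, 0, -0.01, -5, 0, 0, -0.01, -5, 0, 0, -0.01, -5, 0, 0, -0.01, -5, 0, 0, -0.01, -5, 0, 0, 0, 0]' --squeeze 60

```text
time: 7.5
ee_pos: [0.6393, -0.1596, 0.1022]
eef_rot: [0.434, 0.901, 0.0, 0.001]
ft_force: [-0.8, -0.4, 5.7]
width: 0.0611
grip_force: 60.0
```

Run:
```python
from h import *
s=r.read_state(); print(s["ee_pos"],s["ft_force"],s["torque"],s["joint_positions"],s["width"])
```

```text
[ 0.63929009 -0.15955864  0.10223503] [-0.81712365 -0.37333167  5.69954375] [-0.03478115  0.14546834  0.08880043] [ 0.23012963  0.48822183 -0.07367831  1.50319572  0.03778135  1.14946287
  0.82223537] 0.06105786236337379
```

>>> arm_command --moves '[0, 0, -0.01, -4, 0, 0, -0.01, -4, 0, 0, 0, 0, 0, 0, 0, 0]'

```text
time: 7.83
ee_pos: [0.6395, -0.1597, 0.1027]
eef_rot: [0.373, 0.928, 0.0, 0.001]
ft_force: [-1.3, -0.4, 6.7]
width: 0.0612
grip_force: 60.0
```

Run:
```python
from h import *
s=r.read_state(); print(s["ee_pos"],s["ft_force"],s["torque"])
a=[]
ci,w=snap("wrist","w3")
out=[w[130:330,170:470]]
for n in("scene","side"):
    c,im=snap(n,n+"3"); u,v=map(int,proj(c,[.638,-.16,.1])); out.append(im[v-50:v+50,u-75:u+75])
o=[cv2.resize(x,(400,267),interpolation=cv2.INTER_CUBIC) for x in out]; o.append(o[0]*0)
cv2.imwrite("pics/c3.png",np.vstack([np.hstack(o[:2]),np.hstack(o[2:])])[:,:,::-1])
```

```text
[ 0.63946196 -0.15968262  0.10267858] [-1.30739665 -0.42751409  6.70106135] [-0.06754671  0.24996064  0.09978132]
```

View pics/c3.png

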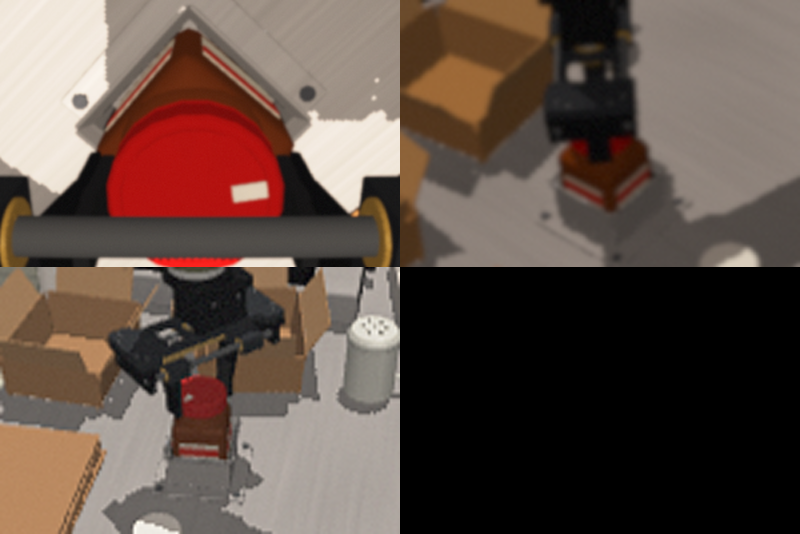

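The wrist picture shows the lid turned with the gripper, its bar still at the same place in the tool frame. The jar stays square in its holder, at about 45° to the tool. I'll add a few degrees, then lift gently and check the force.

>>> arm_command --moves '[0, 0, 0, -3, 0, 0, 0, -2, 0, 0, 0, 0, 0, 0, -0.1, 0, 0, 0, -0.1, 0, 0, 0, -0.1, 0, 0, 0, 0, 0, 0, 0, 0, 0]'

```text
time: 8.65
ee_pos: [0.6384, -0.1594, 0.1044]
eef_rot: [0.332, 0.943, -0.0, -0.0]
ft_force: [1.0, -1.7, 0.2]
width: 0.0611
grip_force: 60.0
```

Run:
```python
from h import *
s=r.read_state(); print(s["ee_pos"],s["ft_force"],s["torque"])
```

```text
[ 0.63841789 -0.15939559  0.10437181] [ 0.98606471 -1.66703882  0.15206254] [-0.2288494  -0.03689233  0.04919333]
```

The force is about 0, so the jar isn't being lifted. Now I'll lift the lid straight up.

>>> arm_command --moves '[0, 0, -0.2, 0, 0, 0, -0.3, 0, 0, 0, -0.4, 0, 0, 0, -0.5, 0, 0, 0, -0.5, 0, 0, 0, -0.4, 0, 0, 0, -0.3, 0, 0, 0, 0, 0, 0, 0, 0, 0, 0, 0, 0, 0, 0, 0, 0, 0]'

```text
time: 9.57
ee_pos: [0.6383, -0.1592, 0.1302]
eef_rot: [0.331, 0.944, -0.0, -0.0]
ft_force: [0.2, -0.7, -1.4]
width: 0.0607
grip_force: 60.0
```

Run:
```python
from h import *
s=r.read_state(); print(s["ee_pos"],s["ft_force"],s["joint_vel"].round(3))
ci,w=snap("wrist","w4")
out=[w[130:330,170:470]]
for n in("scene","side"):
    c,im=snap(n,n+"4"); u,v=map(int,proj(c,[.638,-.16,.1])); out.append(im[v-50:v+50,u-75:u+75])
o=[cv2.resize(x,(400,267),interpolation=cv2.INTER_CUBIC) for x in out]; o.append(o[0]*0)
cv2.imwrite("pics/c4.png",np.vstack([np.hstack(o[:2]),np.hstack(o[2:])])[:,:,::-1])
```

```text
[ 0.63834361 -0.15921671  0.13023794] [ 0.19157117 -0.73240659 -1.43274176] [-0.    -0.     0.001 -0.001 -0.001 -0.    -0.001]
```

View pics/c4.png

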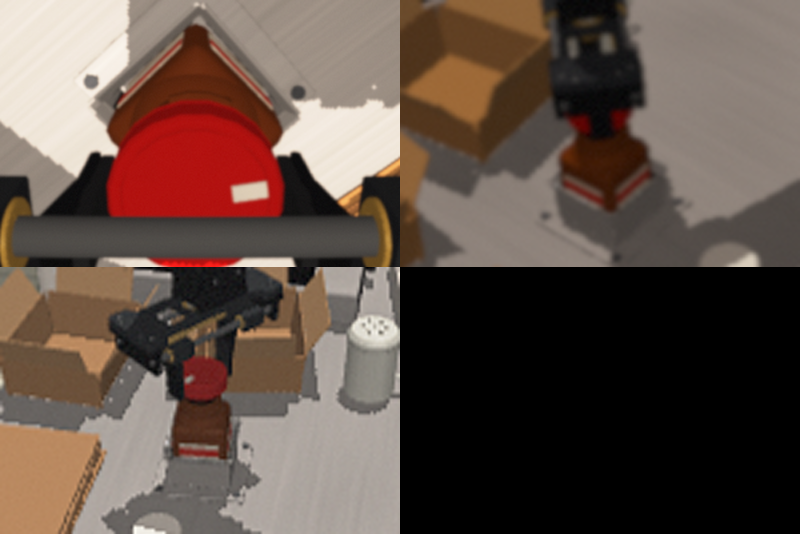

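The lid is off and level above the mouth. The jar is still down in its holder, in the same place in the scene and side views.

```bash
python3 -c "
from bench import r
print(r.close_job())"
```

```text
the job is handed in; nothing more can be done
None
```

The job is handed in, with no verdict returned: the jar stands fully down in the empty holder, the lid was turned about 57° anticlockwise, and the gripper holds it level and centred about 15 mm above the rim.

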